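# Clear the tilting service table and lower it on its index plunger

### The job

The tilting table of the repair stand has to come down flat, but somebody left a motor lying on the base under the raised plate: take the motor out and lay it flat in the steel parts tray, set down and not dropped. Then pull the stand's index plunger fully back, let the plate sink by its own weight until it lies flat, and finish while still holding the plunger fully back, because I shall set the new angle while you hold it. Never let the plate come down on the motor, and leave the other things on the bench and in the tray where they are.

Things in the scene. Friction and masses are not known exactly. Their poses are not given: they have to be found in the camera images.
- stand: the repair stand, fixed: green steel base 160 (x) x 250 (y) x 60 mm high, flat deck at z = 60 mm; origin on the bench, base spans x -80..80, y -110..140 mm. The plate's hinge lies along x at y = -70, z = 92 mm. In front, at y = -136 mm, a bracket 56 wide, 92 mm high (front face x = -117 mm) carries the index plunger: axis level, along x, z = 68 mm, pulled out towards the stand's -x (roughly to the robot).
- tilt (a joint): angle of the hinged aluminium plate (160 x 155 x 12 mm, a kettle base clamped on it, a quadrant with index holes every 15 degrees at its front): 0 = flat on its rests, 26 mm over the deck; starts locked near 1.31 rad (75 degrees). Unlocked it sinks by itself, damped, in 2 to 5 s; a plunger let go too early can drop into the next hole and stop it.
- free_edge (a point): middle of the plate's free edge, 170 mm from the hinge, on the stand's +y side; moves with the plate. Raised, it stands about 256 mm high over the stand's y = -26 mm.
- plunger (a joint): pull of the index plunger in m: 0 = pin seated in the quadrant, clear of it from 0.010, 0.014 = fully back against its stop. The spring pulls back with 4 N when seated, 11 N when fully back.
- knob (a point): centre of the plunger's black round knob, moving with it: cylinder 28 mm in diameter, 19 mm long, a 16 mm neck behind it; axis level, along the stand's x; same axes as the stand. Seated it is at (-149.5, -136, 68) mm in the stand's frame. Pinch it from above, across its axis; nothing below it stands higher than 10 mm.
- motor_mid (a point): centre of a loose appliance motor, 0.3 kg: square lamination stack 34 (x) x 40 (y) x 40 mm high, copper windings at both ends, shaft along x, 76 mm long in all; z up. It lies on the deck beyond the plate's raised free edge, in the plate's way; point 20 mm above what it lies on. Grasp it from above across its 40 mm width (its y).
- tray: the open steel parts tray, fixed: 240 (x) x 180 (y) x 30 mm high, walls and floor 4 mm thick; origin at the centre of its underside. A fan wheel and a brass bush lie at its +x end (x = 75 mm and more); the rest of its floor is free.
- fan: grey plastic fan wheel in the tray, 38 mm across, 17 mm high; bystander
- bush: brass bush in the tray, 26 mm across, 18 mm high; bystander
- screwdriver: screwdriver lying on the bench before the robot; bystander
- wrench: steel wrench lying at the back of the bench; bystander
- mug: white mug, 80 mm across, 90 mm high, on the left of the bench; bystander
- tape: roll of black tape, 90 mm across, 24 mm high, on the right of the bench; bystander
- battery: black drill battery 70 x 55 x 63 mm, on the right, before the kettle; bystander
Things that resemble listed ones, but are neither listed nor needed, are in the scene too. What is meant by the part that bears motor_mid is not green or turquoise, and is the larger of those in its own colour.

How it is judged:
By the outcome, as a careful person would: the job done as asked, in the order asked, and still so for the second after the job is handed in, while the arm keeps its last pose, push and grip.
It also fails if it takes over 70 s, if anything falls off the work surface, if the arm or the gripper's body presses on something with over 40 N, if the wrist force passes 120 N, or if a joint passes its speed limit or range.

### The arm

A 6-joint arm with a two-finger parallel gripper is mounted at the origin on the work surface. World frame = base frame: x ahead of the robot, y to its left, z up, the work surface at z = 0. Lengths are in m, angles in degrees, forces in N, time in s.
With the tool pointing down it reaches from about 0.275 to 0.85 m from the base axis. Payload 5.2 kg.
Tool frame: the origin (TCP) lies on the centre line of the jaws, within the pads' length; the fingertips stand 17 mm ahead of it and the grasp point (between the pads) lies 2 mm behind it (bot.tip_extent is the distance from the TCP to the fingertips, in m); z points along the fingers, y is the direction in which the jaws open and shut (so a half turn about z gives the same grasp; the last joint's range is limited). The gripper opens to 85 mm and grips with 20 to 120 N. Pads are 22 mm wide; open, the fingers measure 114 mm over their backs; the gripper's body (76 mm by 85 mm) begins 54 mm behind the grasp point. The pads swing forward as they close: fully open they stand 13 mm farther back than shut.
Start: joints at [56.505, 14.817, 87.949, -0, 77.235, -11.62], TCP at [0.205, 0.51, 0.248] pointing down, gripper open.
Joint ranges: [-179.93, 179.93], [-52.35, 119.4], [10.71, 147.94], [-69.91, 249.91], [12.55, 155.21], [-178.61, 178.61]. Speed limits (degrees/s): [147.25, 147.25, 180, 180, 180, 180].

### API

Orientations are given as [roll, pitch, yaw] about the fixed x, y, z axes, in that order (R = Rz(yaw) Ry(pitch) Rx(roll)).
In Python, from bench import telemetry, vision, bot gives the robot as it stands.
- The arm moves only by the tool jog_arm, never from a script. Its argument "steps" is one flat list of numbers, 4 for each row, row after row: the shift along the tool's x, y, z in m, then the turn about the tool's z in rad. In form: [x, y, z, spin, x, y, z, spin, ...]. A call has 1 to 12 rows; each row is the pose to reach, as a shift and turn from the pose commanded when the call began, along the tool's axes at that moment; what a row does not reach only later rows make up. A row lasts 1/8 s, in which the tool goes at most 62.5 mm and 10.7 degrees, less where a joint would pass 70% of its speed; a pose out of reach is approached as far as the arm can. A call with a gripper value outside its range is refused whole. "jaw" is the opening, from -1 (shut) to 1 (fully open), set as the call begins (left out, the last holds). The fingers move at their own pace and stop on an object; the grip force is fixed at half the most. Time passes only in rows, so rows that repeat a pose let the fingers close. It gives the time, the measured TCP pose, the force and the opening at its end, in the units of the state.
- telemetry.sense(): the state, without advancing time (a new reading comes with each control period).
- vision.grab_frame(name): name is "scene" or "top"; returns a dict with "color" (400x640x3 uint8, red, green, blue), "depth" (400x640 float32, m along the optical axis (not along the pixel's ray), 0 where there is no reading), "intrinsics" (3x3 intrinsics, pixels), "extrinsics" (4x4, takes a point from camera to world coordinates). Camera axes: x right, y up, looking along -z (the intrinsics and any distortion apply to the point x, -y, -z); pixel columns grow to the right and rows downward; lengths in m; the calibration is good to about 2 mm. A picture is of the moment at which its call begins.
- bot.sign_off(): hands the job in, once; it reports no verdict.
The state is a dict: "clock": time; "qpos": joint angles; "joint_vel": joint speeds; "effort": joint torques, N m; "position": TCP position; "tcp_rot": TCP orientation; "ft_force": force on the tool from outside, world axes, zero at the start; "moment": the same for the moment, N m; "width": finger opening in m.
Only numpy, scipy, OpenCV 4.12 (cv2) and the standard library are available. Lean on these libraries where they do the work, as an engineer would, in place of code of your own. Each camera call takes 0.05 s, during which the arm holds its last target. There are 200 camera calls.

## Working session

There is one attempt and no reset: what is moved stays moved. The work goes in short steps, Python scripts to look and compute and a tool call to move; the robot and the scene stay as the last step left them, time stands still between calls to the robot, and variables do not carry over. Pictures are saved under pics/ and viewed, about 8 in all and at most 12, crops included, and the job is handed in when it is done.

Besides the shell and the picture viewer there is one more tool, called after ">>>" as name(argument=value, ...), one argument or row to a line, values as JSON. jog_arm: Moves the arm, as the interface text tells. Its arguments: {"type":"object","properties":{"steps":{"type":"array","items":{"type":"number"}},"jaw":{"type":"number"}},"required":["steps"]}

```bash
mkdir -p pics
cat > h.py <<'E'
import numpy as np, cv2
from bench import telemetry, vision, bot
def grab(n,save=None):
    f=vision.grab_frame(n)
    if save: cv2.imwrite('pics/'+save,f['color'][:,:,::-1])
    return f
def cloud(f):
    K=f['intrinsics'];d=f['depth'];v,u=np.mgrid[:d.shape[0],:d.shape[1]]
    p=np.stack([(u-K[0,2])/K[0,0]*d,-(v-K[1,2])/K[1,1]*d,-d],-1)
    T=f['extrinsics'];return p@T[:3,:3].T+T[:3,3]
def ray(f,u,v,z):
    K=f['intrinsics'];T=f['extrinsics']
    r=T[:3,:3]@np.array([(u-K[0,2])/K[0,0],-(v-K[1,2])/K[1,1],-1]);o=T[:3,3]
    return o+r*(z-o[2])/r[2]
E
python3 - <<'E'
from h import *
for n in('scene','top'):
    f=grab(n,n+'0.png');print({k:(v.tolist() if hasattr(v,'tolist') else v) for k,v in f.items() if k not in('color','depth')})
    np.savez(n+'0.npz',**{k:v for k,v in f.items()})
print(telemetry.sense())
E
ls
```

```text
{'intrinsics': [[380.59753918351043, 0.0, 332.7415633086985], [0.0, 380.59753918351043, 198.51571119682538], [0.0, 0.0, 1.0]], 'extrinsics': [[-0.6536093695679269, -0.5238690259792205, 0.5462197686212024, 1.2082851027225119], [0.7566721722256688, -0.43748897244709184, 0.4858504119237476, 0.5316274578821389], [-0.015556856761718611, 0.7308656802770057, 0.682344005323506, 0.8548577820112353], [0.0, 0.0, 0.0, 1.0]]}
{'intrinsics': [[519.9402545966948, 0.0, 321.85532978494837], [0.0, 519.9402545966948, 204.24044716855295], [0.0, 0.0, 1.0]], 'extrinsics': [[-0.006585436172325473, 0.9991495420870751, -0.04070411008250084, 0.4874593869800633], [-0.9999782652800229, -0.0065929142854096725, -4.9485164225802565e-05, -0.03229147634550284], [-0.00031780178801412334, 0.0407028995086758, 0.9991712430677787, 1.961338030616785], [0.0, 0.0, 0.0, 1.0]]}
{'clock': 0.1, 'qpos': array([ 5.65061859e+01,  1.48553748e+01,  8.80049288e+01,  7.85410738e-04,
        7.72359591e+01, -1.16195041e+01]), 'joint_vel': array([-0.04246695, -0.06454959, -0.08223099, -0.01894724,  0.03736563,
        0.01468345]), 'effort': array([ 1.14680424e-03, -4.46972680e+01, -2.91245306e+01, -2.01594949e-04,
        6.44597778e-03,  4.60120850e-05]), 'position': array([0.20463253, 0.51002703, 0.24755423]), 'tcp_rot': array([-1.79905864e+02, -2.01383850e-02,  1.58125499e+02]), 'ft_force': array([ 0.11615331, -0.26847061,  0.17371483]), 'moment': array([ 0.01112358, -0.06613433,  0.05464672]), 'width': 0.08522161290960559}
h.py
pics
scene0.npz
top0.npz
```

View pics/scene0.png

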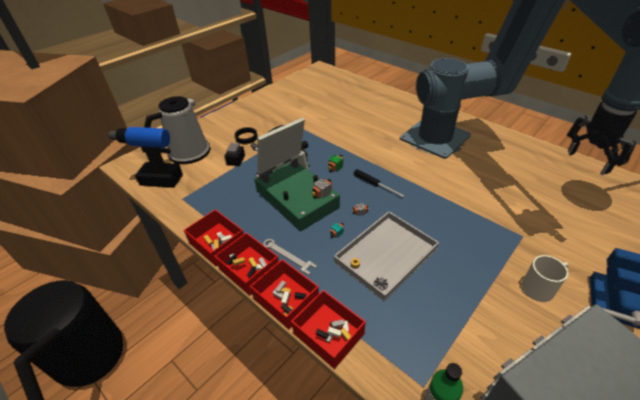

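View pics/top0.png

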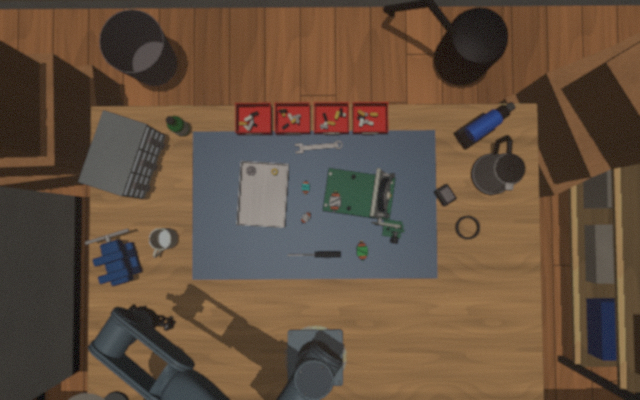

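The top view shows four motor-like things. The red-grey one on the stand's deck is at (335,201), a smaller one of the same colour on the bench at (306,217), a turquoise one at (306,187) and a green one at (362,251). The one on the deck fits: it is neither green nor turquoise, and it is the larger of its colour. I'll measure it and confirm with a crop.

Run:
```python
from h import *
L=lambda n:dict(np.load(n+'0.npz'))
t,s=L('top'),L('scene')
a=cv2.resize(t['color'][155:255,225:415],None,fx=4,fy=4,interpolation=cv2.INTER_CUBIC)
b=cv2.resize(s['color'][110:230,230:400],None,fx=4,fy=4,interpolation=cv2.INTER_CUBIC)[:, :680]
cv2.imwrite('pics/crop1.png',a[:,:,::-1]);cv2.imwrite('pics/crop2.png',b[:,:,::-1])
C=cloud(t);hsv=cv2.cvtColor(t['color'],cv2.COLOR_RGB2HSV)
def comp(m,name,zl,amin=25):
    n,l,st,c=cv2.connectedComponentsWithStats(m.astype(np.uint8))
    for i in range(1,n):
        if st[i,4]>=amin:
            k=np.argwhere(l==i)[:,::-1]
            r=cv2.minAreaRect(np.array([ray(t,u,v,zl)[:2]*1000 for u,v in k],np.float32))
            print(name,c[i].round(1),st[i,4],np.round(np.array(r[0])/1000,4),np.round(r[1],1),round(r[2],1))
roi=np.zeros(C.shape[:2],bool);roi[130:280,195:436]=1
z=C[...,2]
g=(hsv[...,0]>55)&(hsv[...,0]<90)&(hsv[...,1]>90)
comp(roi&g&(abs(z-.06)<.012),'deck',.06)
comp(roi&(z>.065)&(z<.12)&(np.arange(640)<360),'motorz',.1,10)
red=((hsv[...,0]<14)|(hsv[...,0]>170))&(hsv[...,1]>60)
comp(roi&red,'red',.09,5)
tm=roi&(hsv[...,1]<50)&(hsv[...,2]>120)&(np.arange(640)<295)
comp(tm,'tray',.03)
comp(roi&(z>.02)&(z<.04)&(np.arange(640)<295),'trayz',.03)
comp(roi&(z>.04)&(np.arange(640)>340)&(np.arange(400)[:,None]>217)&(np.arange(400)[:,None]<245),'brk',.09)
comp(roi&(hsv[...,2]<50)&(np.arange(640)>380)&(np.arange(400)[:,None]>225)&(np.arange(400)[:,None]<250),'knob',.08,5)
np.set_printoptions(linewidth=250)
print((z[222:248,376:406]*1000).round().astype(int))
print((z[186:216,324:346]*1000).round().astype(int))
```

```text
deck [357.  200.3] 363 [ 0.5913 -0.1552] [108.1 125. ] 82.3
motorz [332.8 176.2] 13 [ 0.6609 -0.0729] [ 7.2 21.6] 89.6
motorz [352.7 176.5] 20 [ 0.6619 -0.1418] [13.7 20.5] 18.1
motorz [334.1 200.8] 197 [ 0.5753 -0.08  ] [81.2 54.6] 8.1
motorz [325.1 206. ] 12 [ 0.5569 -0.0434] [ 9.6 16. ] 26.2
motorz [348.3 207.7] 29 [ 0.5492 -0.1293] [22.6 27.2] 18.1
red [201.5 131. ] 6 [0.8321 0.4021] [18.1  0. ] 89.6
red [210.5 130.8] 6 [0.8323 0.3692] [ 2.9 18.4] 11.0
red [306.9 131.5] 576 [0.8259 0.0036] [561.6  14.6] 89.6
red [305.4 181.8] 5 [0.6462 0.0263] [10.8  3.6] 89.6
red [305.2 191.6] 10 [0.6083 0.0283] [14.4  7.2] 89.6
red [335.4 194.5] 25 [ 0.5985 -0.0816] [25.2 10.8] 89.6
red [334.2 207.3] 26 [ 0.5516 -0.0777] [25.2 10.8] 89.6
red [308.1 213.9] 8 [0.5289 0.0179] [7.2 7.2] 89.6
red [302.9 220.8] 8 [0.5047 0.0369] [12.7  5.1] 44.7
red [361.  243.8] 22 [ 0.4217 -0.1718] [21.6 10.7] 89.6
red [362.4 257.2] 14 [ 0.372  -0.1756] [ 7.  21.8] 10.9
red [280. 279.] 5 [0.2967 0.1195] [14.3  0. ] 89.6
red [326. 279.] 7 [ 0.2957 -0.0453] [21.5  0. ] 89.6
tray [263.  195.7] 2676 [0.6015 0.1875] [16
[... 7088 characters left out ...]
   67 1961   59   62]
 [  60   65   53   57   60   53   69   57  105   91  100   97   61   68   61   59   54   60   63   57   61   53]
 [  40   59   62   54   56   72   61   60   55   88   89   58   66   57   54   49   59   64   58   57   61   56]
 [   8    3   -1    2    2    5   24   32   56   59   60   56   66   67   57   59   64   58   52   68   65   61]
 [   9    5    0   -7    3    6    0  -10   -7    9   -7   -3    2   17   49   56   60   49   50   55   55 1961]
 [  -1   11   -1    4    6    4    3    2   -3   -1    2    0   -1    1    5    4   12    4  -10   11   24   40]
 [  -3    4    5    9    4    5    5   -2    5    3   -3    6   -5   -4    2    2    5   -6    6   -1   -1    7]]
```

View pics/crop1.png

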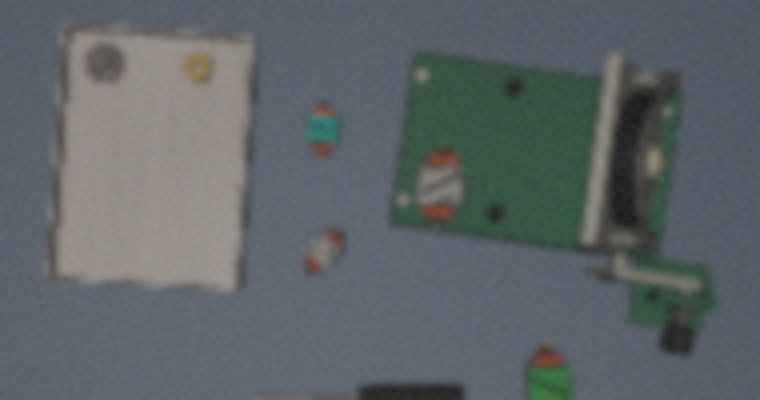

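View pics/crop2.png

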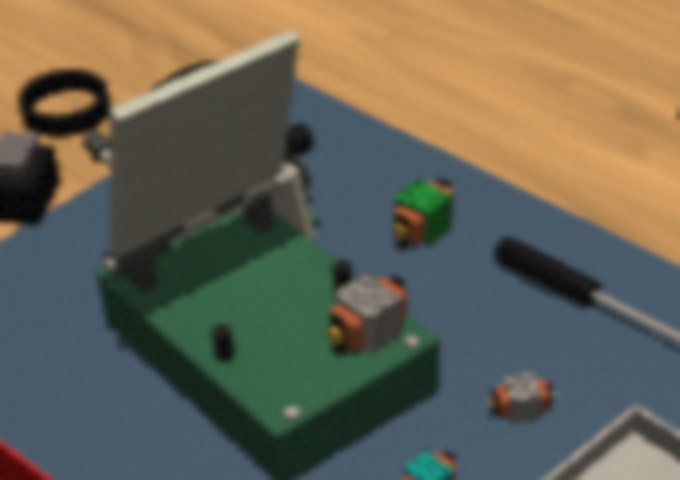

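The crops confirm it. On the deck lies a grey stack with red windings (crop1 at (440,185)), clearly larger than the grey twin on the bench at (325,250). The fan and bush lie at the far (+x) end of the tray. One sub-pixel edge measurement, then I move.

Run:
```python
from h import *
t=dict(np.load('top0.npz'));s=dict(np.load('scene0.npz'))
I=t['color'].astype(float)
gr=I[...,1]-I[...,2]   # green minus blue: deck + , mat -
def cross(a,o):        # subpixel crossing of half level
    h=(np.median(a[:3])+np.median(a[-3:]))/2; d=a-h
    i=np.where(d[:-1]*d[1:]<=0)[0]
    return o+i[0]+d[i[0]]/(d[i[0]]-d[i[0]+1]) if len(i) else None
def line(P,z):
    P=np.array([ray(t,u,v,z)[:2] for u,v in P],np.float32)
    vx,vy,x,y=cv2.fitLine(P,cv2.DIST_HUBER,0,1e-3,1e-3).ravel();return np.array([x,y]),np.array([vx,vy])
def isect(a,b):
    k=np.linalg.solve(np.c_[a[1],-b[1]],b[0]-a[0]);return a[0]+k[0]*a[1]
L=[(cross(gr[v,316:336],316),v) for v in range(175,207)]
F=[(u,cross(gr[206:224,u],206)) for u in range(340,366)]
B=[(u,cross(gr[162:180,u],162)) for u in range(334,366)]
L,F,B=[line([p for p in q if None not in p],.06) for q in(L,F,B)]
for q in(L,F,B):print(q,np.degrees(np.arctan2(q[1][1],q[1][0])))
c1,c2=isect(L,B),isect(L,F);print('corners',c1,c2,np.linalg.norm(c1-c2))
yaw=np.mean([np.arctan2(*(c1-c2)[::-1]),*[np.arctan2(*(q[1]*np.sign(q[1][0]))[::-1])+0 for q in()]])
dl=[q[1]*np.sign(-q[1][1]) for q in(F,B)]; yf=[np.arctan2(d[1],d[0])+np.pi/2 for d in dl]
print('yaws',np.degrees([yaw,*yf]))
yaw=np.mean([yaw,*yf]);R=np.array([[np.cos(yaw),-np.sin(yaw)],[np.sin(yaw),np.cos(yaw)]])
o=(c1+c2)/2-R@[0,.14];print('stand',o,np.degrees(yaw),'knob',o+R@[-.1495,-.136])
print('motor->', ray(t,334.8,200.9,.094))
# motor mask (not green) in roi
m=np.zeros((400,640),np.uint8);m[190:213,326:343]=(gr[190:213,326:343]<np.median(gr[175:190,335:360])*.5)
n,l,st,c=cv2.connectedComponentsWithStats(m);i=1+st[1:,4].argmax();print(st[i],c[i],ray(t,*c[i],.095))
P=np.array([ray(t,u,v,.095)[:2]*1000 for v,u in np.argwhere(l==i)],np.float32);print(cv2.minAreaRect(P))
mm=cv2.moments((l==i).astype(np.uint8));print('mot yaw deg img axis',np.degrees(.5*np.arctan2(2*mm['mu11'],mm['mu20']-mm['mu02'])))
R2=R.T@(ray(t,*c[i],.095)[:2]-o);print('motor in stand',R2)
# knob dark pixels
k=(I.max(2)<45);k[:,:380]=0;k[:,406:]=0;k[:232]=0;k[248:]=0
q=np.argwhere(k).mean(0);print('knob px',q,k.sum(),ray(t,q[1],q[0],.075))
# tray from crop corners
cs=np.array([ray(t,225+x/4,155+y/4,.03)[:2] for x,y in((65,28),(252,35),(240,287),(50,278))]);print(cs,cs.mean(0))
# scene check: project predictions
def proj(f,p):
    T=f['extrinsics'];K=f['intrinsics'];c=T[:3,:3].T@(np.array(p)-T[:3,3]);return K[0,2]+K[0,0]*c[0]/-c[2],K[1,2]-K[1,1]*c[1]/-c[2]
kw=o+R@[-.1495,-.136];print('scene knob',proj(s,[*kw,.068]),'motor top',proj(s,[*(o+R@R2),.1]),'corner',proj(s,[*c2,.06]),proj(s,[*c1,.06]))
```

```text
(array([ 0.6218488 , -0.04475178], dtype=float32), array([ 0.9842599 , -0.17672713], dtype=float32)) -10.179181
(array([ 0.5281578 , -0.13414796], dtype=float32), array([0.14957598, 0.9887502 ], dtype=float32)) 81.397644
(array([ 0.6877401 , -0.13444617], dtype=float32), array([0.14963914, 0.9887407 ], dtype=float32)) 81.39398
corners [ 0.69921243 -0.05864267] [ 0.54380137 -0.0307381 ] 0.15789637
yaws [-10.17918   -8.602349  -8.60601 ]
stand [ 0.5992944  -0.18291702] -9.12918 knob [ 0.43011021 -0.29347452]
motor-> [ 0.57524341 -0.07881761  0.094     ]
[329 196  12  11 115] [334.67826087 201.        ] [ 0.57483957 -0.07835252  0.095     ]
((574.853759765625, -77.71663665771484), (39.53622817993164, 35.97671890258789), 89.59062957763672)
mot yaw deg img axis 18.521477818183833
motor in stand [-0.04073536  0.09935997]
knob px [238.75   393.3125] 16 [ 0.43753569 -0.29011884  0.075     ]
[[0.72581231 0.26742899]
 [0.71810336 0.09307054]
 [0.48343651 0.10512774]
 [0.49294152 0.28141317]] [0.60507342 0.18676011]
scene knob (np.float64(303.84615617033614), np.float64(144.4640614971103)) motor top (np.float64(320.9741697020711), np.float64(183.05995975108104)) corner (np.float64(339.57232386800877), np.float64(194.25392684644572)) (np.float64(297.8376030532154), np.float64(217.76883151582646))
```

>>> jog_arm(
  steps=[-0.017, -0.012, 0, -0.01, -0.05, -0.037, 0, -0.03, -0.096, -0.069, 0, -0.05, -0.146, -0.106, 0, -0.075, -0.196, -0.142, 0, -0.1, -0.247, -0.179, 0, -0.125, -0.297, -0.216, 0, -0.15, -0.348, -0.252, 0, -0.18, -0.4, -0.289, 0, -0.21, -0.45, -0.326, 0, -0.24, -0.495, -0.359, 0, -0.27, -0.53, -0.384, 0, -0.286],
  jaw=0.4,
)

```text
clock: 1.6
position: [0.5544, -0.0458, 0.2477]
tcp_rot: [180.0, -0.0, 174.5]
ft_force: [-0.6, 0.3, 0.5]
width: 0.0603
```

>>> jog_arm(
  steps=[0, 0, 0, 0, 0, 0, 0, 0],
)

```text
clock: 1.85
position: [0.553, -0.043, 0.2477]
tcp_rot: [180.0, -0.1, 174.5]
ft_force: [0.1, 0.7, 0.1]
width: 0.0597
```

>>> jog_arm(
  steps=[-0.012, -0.017, 0, 0, -0.025, -0.034, 0, 0, -0.025, -0.034, 0.04, 0, -0.025, -0.034, 0.085, 0, -0.025, -0.034, 0.11, 0, -0.025, -0.034, 0.117, 0, -0.025, -0.034, 0.117, 0],
)

```text
clock: 2.72
position: [0.5759, -0.0801, 0.1316]
tcp_rot: [-180.0, 0.0, 174.5]
ft_force: [0.4, -0.7, 0.6]
width: 0.0601
```

Run:
```python
from h import *
a=grab('scene')['color'][100:220,250:400];b=grab('top')['color'][160:260,290:415]
a=cv2.resize(a,(600,480),interpolation=cv2.INTER_CUBIC)
cv2.imwrite('pics/c3.png',a[:,:,::-1])
```

```text
(no output)
```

View pics/c3.png

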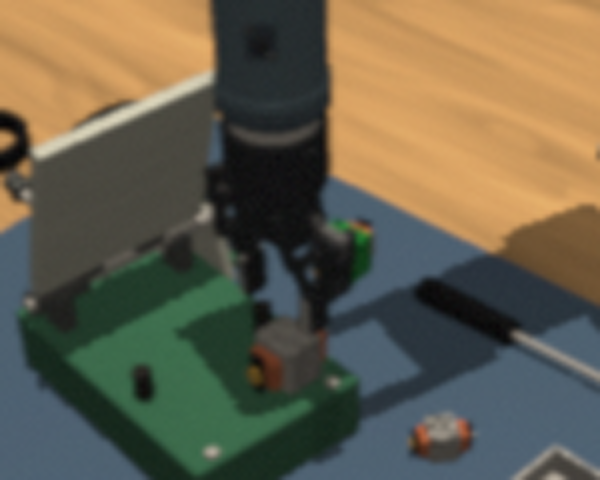

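The fingers straddle the motor (stack at (290,350)) with room on both sides. I go down and grip.

>>> jog_arm(
  steps=[0, 0, 0.02, 0, 0, 0, 0.04, 0, 0, 0, 0.049, 0, 0, 0, 0.051, 0, 0, 0, 0.051, 0],
)

```text
clock: 3.45
position: [0.5759, -0.0798, 0.0811]
tcp_rot: [-180.0, 0.1, 174.5]
ft_force: [-0.4, -0.3, -0.2]
width: 0.0595
```

>>> jog_arm(
  steps=[0, 0, 0, 0, 0, 0, 0, 0, 0, 0, 0, 0, 0, 0, 0, 0, 0, 0, 0, 0],
  jaw=-1,
)

```text
clock: 4.08
position: [0.5761, -0.0796, 0.0814]
tcp_rot: [-180.0, 0.1, 174.5]
ft_force: [-0.0, 1.3, 5.2]
width: 0.0393
```

>>> jog_arm(
  steps=[0, 0, -0.01, 0, 0, 0, -0.03, 0, 0, 0, -0.07, 0, 0, 0, -0.1, 0, 0, 0, -0.12, 0, 0, 0, -0.12, 0],
)

```text
clock: 4.82
position: [0.5759, -0.08, 0.2019]
tcp_rot: [-179.9, 0.2, 174.5]
ft_force: [0.4, 0.2, -4.7]
width: 0.0394
```

>>> jog_arm(
  steps=[0.002, 0.015, 0, 0, 0.006, 0.05, 0, 0, 0.012, 0.1, 0, 0, 0.018, 0.15, 0, 0, 0.024, 0.2, 0, 0, 0.029, 0.24, 0, 0, 0.032, 0.26, 0, 0, 0.032, 0.265, 0.02, 0, 0.032, 0.265, 0.06, 0, 0.032, 0.265, 0.1, 0, 0.032, 0.265, 0.13, 0, 0.032, 0.265, 0.14, 0],
)

```text
clock: 6.32
position: [0.5665, 0.1868, 0.0573]
tcp_rot: [-179.9, -0.3, 174.5]
ft_force: [-0.7, 1.2, -3.1]
width: 0.0398
```

Run:
```python
from h import *
a=grab('scene')['color'][170:310,310:460]
cv2.imwrite('pics/c4.png',cv2.resize(a,(600,560),interpolation=cv2.INTER_CUBIC)[:,:,::-1])
s=telemetry.sense();print(s['position'],s['ft_force'])
```

```text
[0.5669284  0.18679954 0.05735816] [-0.77185841  0.59696707 -4.2403511 ]
```

View pics/c4.png

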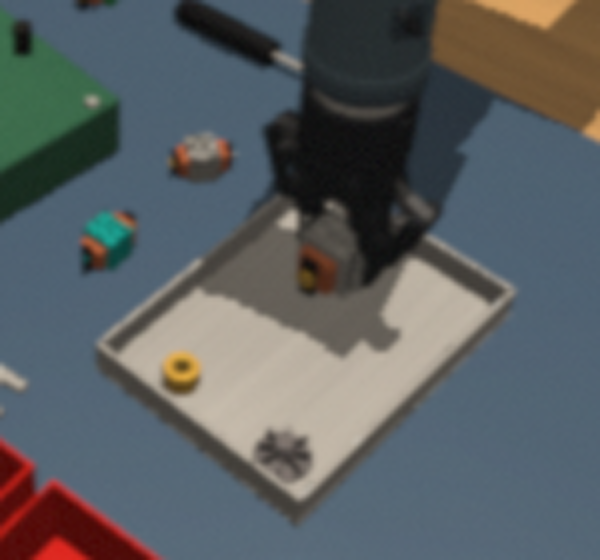

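The motor hangs at (325,265) over the free part of the tray floor, well away from the bush at (180,372) and the fan at (283,452). I lower it slowly.

>>> jog_arm(
  steps=[0, 0, 0.015, 0, 0, 0, 0.024, 0, 0, 0, 0.028, 0, 0, 0, 0.029, 0, 0, 0, 0.03, 0, 0, 0, 0.03, 0],
)

```text
clock: 7.12
position: [0.569, 0.1872, 0.0306]
tcp_rot: [180.0, 0.0, 174.5]
ft_force: [0.3, 0.5, -4.0]
width: 0.0388
```

>>> jog_arm(
  steps=[0, 0, 0.0005, 0, 0, 0, 0.001, 0, 0, 0, 0.0015, 0, 0, 0, 0.0015, 0],
)

```text
clock: 7.62
position: [0.5688, 0.1872, 0.0288]
tcp_rot: [-180.0, -0.0, 174.5]
ft_force: [0.2, -0.0, -3.8]
width: 0.0393
```

>>> jog_arm(
  steps=[0, 0, 0.001, 0, 0, 0, 0.002, 0, 0, 0, 0.002, 0, 0, 0, 0.002, 0],
)

```text
clock: 8.12
position: [0.5688, 0.1872, 0.0268]
tcp_rot: [-180.0, 0.0, 174.5]
ft_force: [-0.1, -0.7, -3.9]
width: 0.0394
```

>>> jog_arm(
  steps=[0, 0, 0.0005, 0, 0, 0, 0.001, 0, 0, 0, 0.001, 0],
)

```text
clock: 8.5
position: [0.5687, 0.1872, 0.0258]
tcp_rot: [180.0, -0.0, 174.5]
ft_force: [-0.1, -0.5, -3.0]
width: 0.0394
```

>>> jog_arm(
  steps=[0, 0, 0.0005, 0, 0, 0, 0.001, 0, 0, 0, 0.001, 0],
)

```text
clock: 8.88
position: [0.5688, 0.1872, 0.0254]
tcp_rot: [180.0, 0.0, 174.5]
ft_force: [-2.5, -0.0, 3.5]
width: 0.0392
```

The wrist force shows contact with the floor. I release and lift away.

>>> jog_arm(
  steps=[0, 0, 0, 0, 0, 0, 0, 0, 0, 0, 0, 0, 0, 0, 0, 0],
  jaw=0.4,
)

```text
clock: 9.38
position: [0.5689, 0.1872, 0.0248]
tcp_rot: [180.0, 0.0, 174.5]
ft_force: [-0.0, 0.6, 0.4]
width: 0.0595
```

>>> jog_arm(
  steps=[0, 0, -0.01, 0, 0, 0, -0.03, 0, 0, 0, -0.07, 0, 0, 0, -0.12, 0, 0, 0, -0.16, 0, 0, 0, -0.175, 0, 0, 0, -0.175, 0],
)

```text
clock: 10.25
position: [0.5692, 0.1873, 0.2008]
tcp_rot: [180.0, 0.1, 174.5]
ft_force: [-0.3, 0.1, -0.7]
width: 0.0598
```

Run:
```python
from h import *
np.set_printoptions(linewidth=250)
fs=grab('scene');ft=grab('top')
a=cv2.resize(fs['color'][170:310,310:460],(400,373),interpolation=cv2.INTER_CUBIC)
b=cv2.resize(fs['color'][110:180,250:350],(400,280),interpolation=cv2.INTER_CUBIC)
c=cv2.resize(ft['color'][215:255,370:420],(400,320),interpolation=cv2.INTER_CUBIC)
im=np.zeros((600,800,3),np.uint8);im[:373,:400]=a;im[:280,400:]=b;im[280:600,400:]=c
cv2.imwrite('pics/c5.png',im[:,:,::-1])
# averaged depth clouds near knob
zs=[];C=None
D=np.median([grab('top')['depth'] for _ in range(7)],0);ft['depth']=D;C=cloud(ft)
z=C[...,2]; sub=(slice(230,247),slice(386,402))
print((z[sub]*1000).round().astype(int))
m=np.zeros_like(z,bool);m[230:247,386:402]=True;m&=(z>.06)&(z<.09)
P=C[m];o=np.array([.6006,-.1831]);y=np.radians(-8.6);R=np.array([[np.cos(y),-np.sin(y)],[np.sin(y),np.cos(y)]])
Q=(P[:,:2]-o)@R*1000
h=Q[:,0]<-138
print(len(P),'stand x range',np.percentile(Q[:,0],[0,2,98,100]).round(1),'knob y range',np.percentile(Q[h,1],[0,5,50,95,100]).round(1),h.sum())
for lo in range(-166,-110,4):
    k=(Q[:,0]>=lo)&(Q[:,0]<lo+4)
    if k.any():print(lo,k.sum(),Q[k,1].min().round(1),Q[k,1].max().round(1))
s=telemetry.sense();print(s['position'],s['clock'])
```

```text
[[20 49 78 96 90 96 95 96 91 92 92 97 89 96 95 93]
 [14 11 10  9 10  9 60 87 91 95 93 88 91 94 91 89]
 [ 7  8 11 14 12 13 10 73 78 76 76 77 20 65 90 90]
 [ 9  6  9  9  6 14 13 78 75 80 77 78 12 13 12  2]
 [10 13  7 15 10 10  9  8 76 79 79 75 10  8 16  1]
 [ 7 16 10 13 13 14 10  8 73 78 10 15 11 14 10  5]
 [13  7 11 12 13 10 10 75 74 75 75 10  8 12  8  1]
 [ 1  3 -1  1  1 74 77 80 81 80 78 10 15 13  2  1]
 [ 3  5  5 -1  3 75 81 82 84 86 80 74  4 13  4  1]
 [-2  0  4 -1  0 80 79 78 80 82 84 78  1  3 -1  1]
 [ 2  3  1 -1 67 76 82 77 84 85 83 78  4 -1  2  4]
 [ 2 -1  3 -3 75 80 81 81 79 80 82 78  5 -4  2  5]
 [-1  0  0  3 72 77 81 82 85 80 82 78  4  4  2 -2]
 [ 4  2  2  1  4 75 80 81 80 80 82 73  4  0  2  2]
 [ 0  4  3  3  0  0 -1 -1  3  1 -1  1  1  6  3  2]
 [ 2  6  3  2  5 -1  0  1  0  6  6  0  4 -1  4  3]
 [-1 -1  1  2  4 -5  0 -2  2  4 -1  2  2  1  1  4]]
78 stand x range [-161.6 -160.8 -114.7 -111.6] knob y range [-145.8 -143.9 -131.  -120.7 -119.5] 50
-162 9 -145.8 -120.3
-158 8 -144.6 -119.5
-154 9 -144.1 -120.1
-150 8 -143.5 -121.4
-146 8 -143.2 -121.5
-142 8 -143.2 -121.1
-138 4 -138.5 -127.6
-134 3 -138.5 -131.1
-130 4 -141.1 -130.2
-126 5 -140.1 -125.8
-122 6 -148.6 -126.1
-118 4 -148.6 -106.4
-114 2 -151.8 -140.6
[0.56855469 0.18715657 0.19899223] 10.7
```

View pics/c5.png

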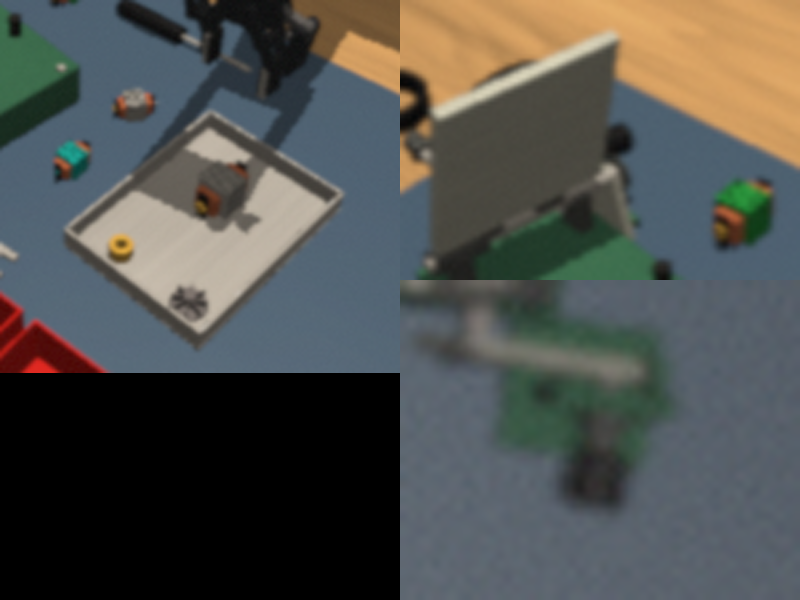

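The motor lies flat in the tray (crop at (222,188)), with the bush and fan untouched. The knob in the top crop is at (593,475), i.e. px (394,239), which puts its centre at about (0.432,-0.2916). I go round the robot side of the plate.

>>> jog_arm(
  steps=[0.01, -0.017, 0, 0, 0.033, -0.058, 0, 0, 0.063, -0.11, 0, 0.01, 0.093, -0.162, 0, 0.02, 0.122, -0.21, 0, 0.03, 0.145, -0.252, 0, 0.04, 0.14, -0.305, 0, 0.05, 0.135, -0.36, 0, 0.054, 0.13, -0.415, 0, 0.054, 0.125, -0.462, 0, 0.054, 0.122, -0.487, 0, 0.054, 0.122, -0.493, 0, 0.054],
)

```text
clock: 12.2
position: [0.4001, -0.2927, 0.1995]
tcp_rot: [180.0, -0.0, 171.3]
ft_force: [0.3, 1.2, 0.1]
width: 0.0599
```

>>> jog_arm(
  steps=[0, 0, 0, 0, 0, 0, 0, 0],
)

```text
clock: 12.45
position: [0.4003, -0.2902, 0.1998]
tcp_rot: [180.0, -0.0, 171.5]
ft_force: [0.2, 0.6, -0.0]
width: 0.0597
```

>>> jog_arm(
  steps=[-0.016, 0.002, 0, 0, -0.03, 0.003, 0.01, 0, -0.0315, 0.003, 0.04, 0, -0.0315, 0.003, 0.07, 0, -0.0315, 0.003, 0.085, 0, -0.0315, 0.003, 0.085, 0],
)

```text
clock: 13.2
position: [0.4317, -0.2929, 0.1136]
tcp_rot: [179.9, -0.1, 171.4]
ft_force: [-0.7, 0.4, 0.1]
width: 0.0596
```

Run:
```python
from h import *
fs=grab('scene')
cv2.imwrite('pics/c6.png',cv2.resize(fs['color'][100:190,250:370],(800,600),interpolation=cv2.INTER_CUBIC)[:,:,::-1])
```

```text
(no output)
```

View pics/c6.png

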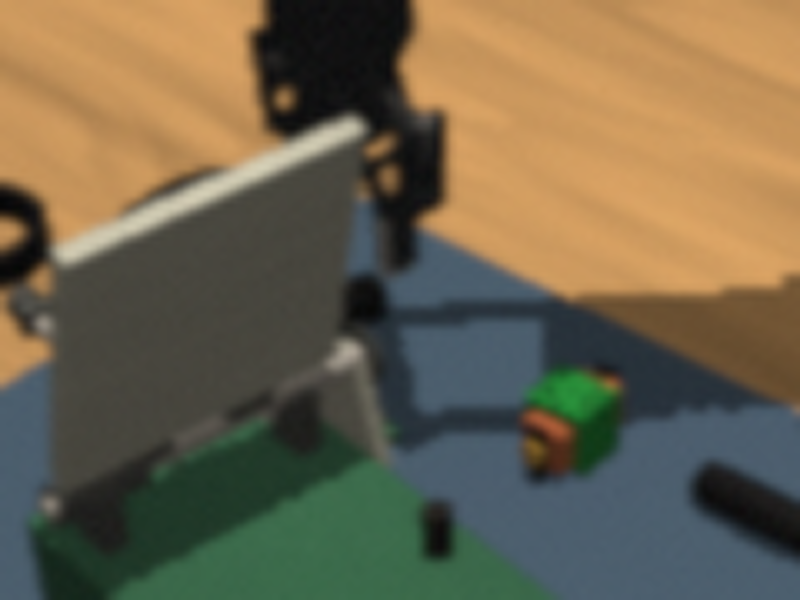

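The knob is at (365,300), with the near finger at (397,250) above and outside it. The other finger is hidden behind the plate. I go down.

>>> jog_arm(
  steps=[0, 0, 0.015, 0, 0, 0, 0.03, 0, 0, 0, 0.04, 0, 0, 0, 0.046, 0, 0, 0, 0.048, 0, 0, 0, 0.048, 0],
)

```text
clock: 14.0
position: [0.4319, -0.2937, 0.0669]
tcp_rot: [-180.0, 0.0, 171.4]
ft_force: [0.4, 0.1, -0.4]
width: 0.0597
```

>>> jog_arm(
  steps=[0, 0, 0, 0, 0, 0, 0, 0, 0, 0, 0, 0, 0, 0, 0, 0, 0, 0, 0, 0],
  jaw=-1,
)

```text
clock: 14.62
position: [0.4321, -0.2914, 0.0675]
tcp_rot: [179.8, 0.0, 171.4]
ft_force: [1.5, 9.3, 8.5]
width: 0.0255
```

The pinch works but is slightly off (side force 9 N, lift 8 N, width 25.5 mm). I reopen, recentre 3 mm sideways and 4 mm lower, and close again.

>>> jog_arm(
  steps=[0, 0, 0, 0, 0, 0, 0, 0, 0, 0, 0, 0, 0, 0.003, 0.004, 0, 0, 0.003, 0.004, 0],
  jaw=0.2,
)

```text
clock: 15.25
position: [0.4319, -0.2902, 0.0623]
tcp_rot: [180.0, -0.1, 171.4]
ft_force: [0.3, 0.1, 0.1]
width: 0.0514
```

>>> jog_arm(
  steps=[0, 0, 0, 0, 0, 0, 0, 0, 0, 0, 0, 0, 0, 0, 0, 0, 0, 0, 0, 0],
  jaw=-1,
)

```text
clock: 15.88
position: [0.4322, -0.2909, 0.063]
tcp_rot: [-180.0, 0.0, 171.4]
ft_force: [-2.1, -1.4, 1.5]
width: 0.0261
```

Balanced now. I pull along tool +x.

>>> jog_arm(
  steps=[0.002, 0, 0, 0, 0.004, 0, 0, 0, 0.006, 0, 0, 0, 0.008, 0, 0, 0],
)

```text
clock: 16.38
position: [0.4264, -0.2901, 0.0631]
tcp_rot: [-179.9, 0.3, 171.4]
ft_force: [8.2, -0.8, -3.4]
width: 0.026
```

>>> jog_arm(
  steps=[0.002, 0, 0, 0, 0.004, 0, 0, 0, 0.006, 0, 0, 0, 0.006, 0, 0, 0],
)

```text
clock: 16.88
position: [0.4209, -0.2893, 0.0631]
tcp_rot: [-179.9, 0.3, 171.4]
ft_force: [10.4, -0.5, -4.6]
width: 0.0259
```

>>> jog_arm(
  steps=[0.001, 0, 0, 0, 0.002, 0, 0, 0, 0.003, 0, 0, 0, 0.003, 0, 0, 0],
)

```text
clock: 17.38
position: [0.4183, -0.2889, 0.0631]
tcp_rot: [-179.9, 0.3, 171.4]
ft_force: [11.0, 0.3, -4.7]
width: 0.0263
```

>>> jog_arm(
  steps=[0.001, 0, 0, 0, 0.002, 0, 0, 0, 0.002, 0, 0, 0],
)

```text
clock: 17.75
position: [0.4182, -0.2889, 0.0632]
tcp_rot: [-179.9, 0.6, 171.3]
ft_force: [18.3, 1.0, -9.0]
width: 0.0256
```

The stop is reached: 14 mm of travel, and the force steps from 11 to 18 N with no further motion. I hold while the plate sinks.

>>> jog_arm(
  steps=[0, 0, 0, 0, 0, 0, 0, 0, 0, 0, 0, 0, 0, 0, 0, 0, 0, 0, 0, 0, 0, 0, 0, 0, 0, 0, 0, 0, 0, 0, 0, 0, 0, 0, 0, 0, 0, 0, 0, 0, 0, 0, 0, 0, 0, 0, 0, 0],
)

```text
clock: 19.25
position: [0.4182, -0.289, 0.0633]
tcp_rot: [-179.9, 0.6, 171.4]
ft_force: [18.1, -0.2, -9.2]
width: 0.026
```

>>> jog_arm(
  steps=[0, 0, 0, 0, 0, 0, 0, 0, 0, 0, 0, 0, 0, 0, 0, 0, 0, 0, 0, 0, 0, 0, 0, 0, 0, 0, 0, 0, 0, 0, 0, 0, 0, 0, 0, 0, 0, 0, 0, 0, 0, 0, 0, 0, 0, 0, 0, 0],
)

```text
clock: 20.75
position: [0.4182, -0.2889, 0.0633]
tcp_rot: [-179.9, 0.6, 171.4]
ft_force: [18.6, -0.1, -8.5]
width: 0.0255
```

>>> jog_arm(
  steps=[0, 0, 0, 0, 0, 0, 0, 0, 0, 0, 0, 0, 0, 0, 0, 0, 0, 0, 0, 0, 0, 0, 0, 0, 0, 0, 0, 0, 0, 0, 0, 0, 0, 0, 0, 0, 0, 0, 0, 0, 0, 0, 0, 0, 0, 0, 0, 0],
)

```text
clock: 22.25
position: [0.4182, -0.2889, 0.0632]
tcp_rot: [-179.9, 0.6, 171.4]
ft_force: [17.9, 0.4, -9.4]
width: 0.026
```

>>> jog_arm(
  steps=[0, 0, 0, 0, 0, 0, 0, 0, 0, 0, 0, 0, 0, 0, 0, 0, 0, 0, 0, 0, 0, 0, 0, 0, 0, 0, 0, 0, 0, 0, 0, 0, 0, 0, 0, 0, 0, 0, 0, 0, 0, 0, 0, 0, 0, 0, 0, 0],
)

```text
clock: 23.75
position: [0.4182, -0.2889, 0.0633]
tcp_rot: [-179.9, 0.6, 171.4]
ft_force: [17.6, 0.3, -8.8]
width: 0.0261
```

Run:
```python
from h import *
fs=grab('scene')
cv2.imwrite('pics/c7.png',cv2.resize(fs['color'][90:300,230:450],(628,600),interpolation=cv2.INTER_CUBIC)[:,:,::-1])
ft=grab('top');C=cloud(ft)
o=np.array([.6006,-.1831]);y=np.radians(-8.6);R=np.array([[np.cos(y),-np.sin(y)],[np.sin(y),np.cos(y)]])
Q=(C[...,:2]-o)@R*1000
for y0 in range(60,110,10):
    m=(abs(Q[...,0])<70)&(abs(Q[...,1]-y0)<5);print(y0,np.median(C[m][:,2]).round(4))
s=telemetry.sense();print(s['clock'],s['position'],s['ft_force'],s['width'])
```

```text
60 0.1198
70 0.1161
80 0.1004
90 0.098
100 0.0953
23.85 [ 0.41820569 -0.28892897  0.06326648] [18.84332427  0.08509599 -8.74279553] 0.025567489874665505
```

View pics/c7.png

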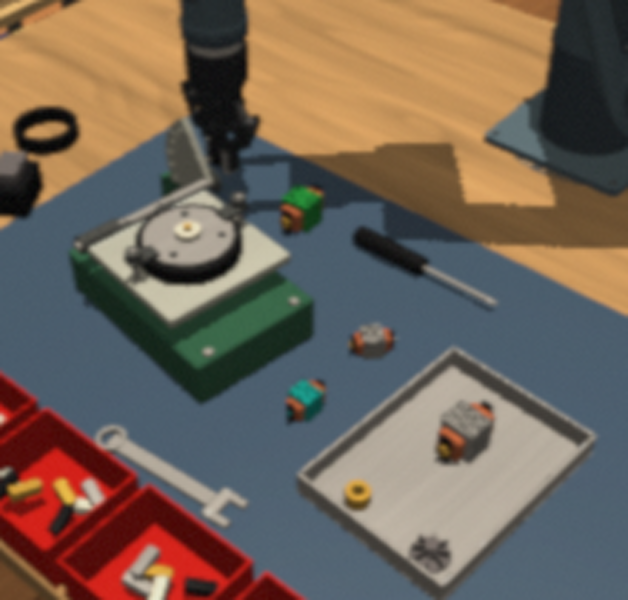

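The plate is down on the base: its free end reads about 98 mm, and 60 + 26 + 12 = 98 mm is expected. The motor lies flat in the tray at (467,432), the bystanders are in place, and the plunger is held at its stop. I hand in.

```bash
python3 -c "
from h import *
print(bot.sign_off())"
```

```text
the job is handed in; nothing more can be done
None
```

The motor is in the tray, the plate is flat, and I handed the job in at about 24 s while still holding the plunger fully back.

- **Motor:** I took the larger grey and red motor off the deck and set it flat on the free part of the tray floor. I let go only after the wrist force showed it touching down.
- **Plunger:** The first pinch on the knob was off centre, with about 9 N of side force. I reopened, recentred and closed again before pulling. The plunger then travelled 14 mm. At its stop the pull rose from 11 to 18 N with no further motion, and it stayed there for the 6 s that I held it.
- **Plate:** The last depth readings near its free end were 95 to 100 mm, against 98 mm expected when flat.
- **Other things:** The last picture shows the fan, bush, screwdriver and wrench where they were. It does not show the mug, and I did not check the other bystanders one by one.
- **Disagreements:** The knob lay about 4 mm off the position worked out from the stand's edges. The jaws read 26 mm on the 28 mm knob. The recentred grip held without slipping.

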